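# Change over the checked part and show the plug gauge

### The arm

A 6-joint arm with a two-finger parallel gripper is mounted at the origin on the work surface. World frame = base frame: x ahead of the robot, y to its left, z up, the work surface at z = 0. Lengths are in m, angles in rad, forces in N, time in s.
With the tool pointing down it reaches from about 0.3 to 0.875 m from the base axis. Payload 6.4 kg.
Tool frame: the origin (TCP) lies midway between the tips of the shut fingers; the grasp point (between the pads) lies 19 mm behind it (env.tcp_to_grasp is the z of the grasp point in the tool frame, in m); z points along the fingers, y is the line along which they close (so a half turn about z gives the same grasp; the last joint's range is limited). The gripper opens to 85 mm and grips with 20 to 120 N. Pads are 22 mm wide; open, the fingers measure 114 mm over their backs; the gripper's body (76 mm by 85 mm) begins 54 mm behind the grasp point. The pads swing forward as they close: fully open they stand 13 mm farther back than shut.
Start: joints at [-1.365, 0.181, 1.607, -0, 1.354, -0.206], TCP at [0.23, -0.527, 0.198] pointing down, gripper open.
Joint ranges: [-2.99, 2.99], [-0.89, 2.07], [0.3, 2.58], [-1.14, 4.28], [0, 2.63], [-3.12, 3.12]. Speed limits (rad/s): [2.57, 2.57, 3.01, 3.14, 3.14, 3.14].

### API

Orientations are given as a rotation vector (axis times angle).
In Python, from station import env gives the robot as it stands.
- The arm moves only by the tool move_arm, never from a script. Its argument "series" is text: rows parted by semicolons, each of 7 numbers parted by spaces: the opening, from 0 (shut) to 1 (fully open), then the shift along the world's x, y, z in mm, then the turn, a rotation vector about the world's x, y, z in degrees. A call has exactly 8 rows; each row is the pose to reach, as a shift and turn from the pose commanded when the call began; what a row does not reach only later rows make up. A row lasts 1/12 s, in which the tool goes at most 41.7 mm and 7.16 degrees, less where a joint would pass 70% of its speed; a pose out of reach is approached as far as the arm can. A call with a gripper value outside its range is refused whole. The fingers move at their own pace and stop on an object; the grip force is fixed at half the most. Time passes only in rows, so rows that repeat a pose let the fingers close, or fill a call up. It gives the time, the measured TCP pose, the force, the opening and the grip force at its end, in the units of the state.
- env.sense(): the state, without advancing time (a new reading comes with each control period).
- env.read_camera(name): name is "side" or "top" or "wrist"; returns a dict with "color" (480x640x3 uint8, red, green, blue), "vfov" (degrees; the focal length in pixels is half the picture's height over the tangent of half this angle, whatever the lens; pixels are square), "cx", "cy" (the principal point, pixels), "R" (3x3) and "t" (3): a world point X has camera coordinates R X + t. Camera axes: x right, y down, z forward; pixel columns grow to the right and rows downward; lengths in m; the calibration is good to about 2 mm. The wrist camera is an equidistant fisheye: a pixel r from the principal point sees the ray r / f radians off the axis. A picture is of the moment at which its call begins. There is no depth.
- env.close_job(): hands the job in; it is judged then, once.
The state is a dict: "t": time; "joints": joint angles; "joint_velocities": joint speeds; "joint_torque": joint torques, N m; "tool_pos": TCP position; "tcp_rot": TCP orientation; "force": force on the tool from outside, world axes, zero at the start; "torque": the same for the moment, N m; "finger_gap": finger opening in m; "finger_force": force on a finger pad.
Only numpy, scipy, OpenCV 4.12 (cv2) and the standard library are available. Lean on these libraries where they do the work, as an engineer would, in place of code of your own. Each camera call takes 0.05 s, during which the arm holds its last target. There are 200 camera calls.

### The job

The flanged bushing on the round checking pad has been measured and the bearing block on the square pad is next: swap the two, so that each ends standing upright and centred on the other's pad, never tipping them over. Only then draw the plug gauge out of its leaning holder, turn it level and finish still gripping it, held motionless and level with the middle of its handle over the bearing block and at least 15 cm above the granite, ready for the inspector to read. Leave the setting ring, wooden case and bottle where they are.

Things in the scene. Friction and masses are not known exactly. Their poses are not given: they have to be found in the camera images.
- round_pad: Grey round checking pad, 120 mm diameter, 6 mm thick, fixed flat on the granite plate (granite top is z = 0). Origin: centre of its underside. It and the square pad may stand on either side.
- square_pad: Grey square pad, 116 x 116 mm, 6 mm thick, fixed flat on the granite. Origin: centre of its underside.
- bushing: Loose plain aluminium flanged bushing, about 0.2 kg, standing on the round pad at the start: flange 64 mm diameter and 12 mm high at the bottom, above it a hub 42 mm diameter up to 52 mm total height, open through-bore. Origin: centre of its underside; z up along its axis. The hub can be gripped from above.
- block: Loose plain aluminium bearing block, about 0.28 kg, standing on the square pad at the start: foot 90 mm (its x) x 36 mm (its y) x 10 mm high, on it a body 60 mm (x) x 36 mm (y) up to 55 mm total height, with a 26 mm bore along y. Origin: centre of its underside; z up. Grip it from above across the 36 mm.
- holder: Grey steel holder fixed on the granite: base plate 100 x 70 x 12 mm and on it a 50 mm wide block leaning 40 degrees from upright towards its -x side (roughly towards the robot), with a round 18 mm hole through it, 52 mm long, along the leaning direction. Origin: centre of the base's underside, z up.
- holder_mouth (a point): Centre of the mouth of the holder's hole, on its leaning upper face, 68 mm above the granite. With the gauge in it the whole stands about 133 mm high: carry parts clear of it.
- gauge: Loose steel plug gauge, 0.16 kg: dark hexagonal handle 60 mm long, 18 mm across flats (flats on its +y, -y); one end 16 mm diameter, 45 mm long, sunk in the holder's hole (1 mm play; handle rests on the mouth); free end 15 mm diameter, 18 mm long. Origin: mid-handle (also near its balance point), 91 mm up at the start. z: along it to the free end, leaning 40 degrees. Draw it out along z, over 45 mm.
- setting_ring: Bystander: steel ring 60 mm diameter, 22 mm high, loose. Origin: centre of its underside.
- gauge_case: Bystander: closed wooden case 70 x 110 x 35 mm, loose. Origin: centre of its underside.
- cleaner: Bystander: white bottle 48 mm diameter, 120 mm high, loose. Origin: centre of its underside.

How it is judged:
On the way:
1. bushing and block stand released on each other's pads while the gauge is still in its holder (horizontal distance between bushing and square_pad below 0.02 m and horizontal distance between block and round_pad below 0.02 m and height (world z) of each of bushing, block below 0.011 m and angle between each of bushing, block's own z axis and vertical below 0.1 rad and linear speed of each of bushing, block below 0.02 m/s and contact force between each of the arm, the fingers and bushing below 0.2 N and contact force between each of the arm, the fingers and block below 0.2 N and distance of gauge from where it was at the start of the episode below 0.02 m), for 0.2 s.
At the end, for the whole second after the job is handed in: Bushing within 20 mm of the square pad's centre, block within 20 mm of the round pad's, upright, released, at rest; gauge still gripped, level within 15 degrees, motionless, mid-handle at least 148 mm above the granite, within 50 mm sideways of the block's centre, touching only the gripper (horizontal distance between bushing and square_pad below 0.02 m and horizontal distance between block and round_pad below 0.02 m and height (world z) of each of bushing, block below 0.011 m and angle between each of bushing, block's own z axis and vertical below 0.1 rad and linear speed of each of bushing, block below 0.02 m/s and contact force between each of the arm, the fingers and bushing below 0.2 N and contact force between each of the arm, the fingers and block below 0.2 N and height (world z) of gauge above 0.148 m and angle between gauge's own z axis and vertical between 1.309 and 1.833 rad and horizontal distance between gauge and block below 0.05 m and contact force between the fingers and gauge above 2 N and contact force between gauge and block below 0.1 N and linear speed of gauge below 0.03 m/s and angular speed of gauge below 0.2 rad/s); the arm keeps its last pose, push and grip.
It fails at once if setting ring, case or bottle moved by more than 25 mm (distance of any of setting_ring, gauge_case, cleaner from where it was at the start of the episode above 0.025 m).
It fails at once if bushing tipped over (angle between bushing's own z axis and vertical above 0.6 rad).
It fails at once if block tipped over (angle between block's own z axis and vertical above 0.6 rad).
It fails at once if gauge drawn before the swap was done (distance between gauge and holder_mouth above 0.06 m and (horizontal distance between bushing and square_pad above 0.03 m or horizontal distance between block and round_pad above 0.03 m)).
It also fails if it takes over 72 s, if anything falls off the work surface, if the arm or the gripper's body presses on something with over 40 N, if the wrist force passes 120 N, or if a joint passes its speed limit or range.

## Working session

There is one attempt and no reset: what is moved stays moved. The work goes in short steps, Python scripts to look and compute and a tool call to move; the robot and the scene stay as the last step left them, time stands still between calls to the robot, and variables do not carry over. Pictures are saved under pics/ and viewed, at most 10 in all, crops included, and the job is handed in when it is done.

Besides the shell and the picture viewer there is one more tool, called after "Emit:" as name(argument=value, ...) on one line, values as JSON. move_arm: Moves the arm, as the interface text tells. Its arguments: {"type":"object","properties":{"series":{"type":"string"}},"required":["series"]}

```bash
ls; mkdir -p pics
python3 - <<'E'
from station import env
import cv2,pickle
s=env.sense();print({k:s[k] for k in('t','tool_pos','tcp_rot','finger_gap')},env.tcp_to_grasp)
d={n:env.read_camera(n) for n in('top','side','wrist')}
pickle.dump(d,open('c0.pkl','wb'))
for n,c in d.items():
    cv2.imwrite(f'pics/{n}0.png',c['color'][:,:,::-1]);print(n,c['vfov'],c['cx'],c['cy'],c['R'].tolist(),c['t'])
E
```

```text
pics
{'t': 0.0, 'tool_pos': array([ 0.23005195, -0.52629313,  0.19697478]), 'tcp_rot': array([-3.07347635e+00, -6.41994198e-01, -1.98216595e-05]), 'finger_gap': 0.08577483220562838} -0.0187
top 48.17176640389087 315.8555295799794 237.04491578148676 [[0.02619262362421391, -0.9996496782716269, 0.003803577146927787], [-0.986044418258347, -0.026461539255782693, -0.1643660310458715], [0.1644090985597756, 0.0005546815726471888, -0.9863920826117345]] [-0.00746681  0.64683094  1.02280143]
side 50.15567857987098 323.00125965961047 236.08063302887385 [[-0.8488279769053774, -0.5286476830060695, 0.004763703920134379], [-0.295354601470443, 0.4667269170360889, -0.8336256019966181], [0.43847089414573487, -0.709011715112171, -0.552309390487558]] [0.53996619 0.27627337 0.56056206]
wrist 65.70646984690485 315.3379768073813 240.39115184639573 [[0.40129294818660377, -0.9159430262417596, -0.0035131773074462626], [-0.8809591369418093, -0.38701014422721264, 0.27227586617983035], [-0.25074881609780036, -0.1061674194106738, -0.962212819640869]] [-0.57287178 -0.03469412  0.3800042 ]
```

View pics/top0.png

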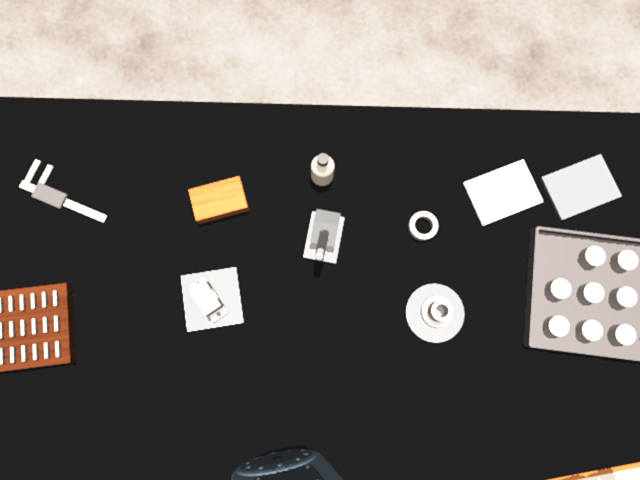

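View pics/side0.png

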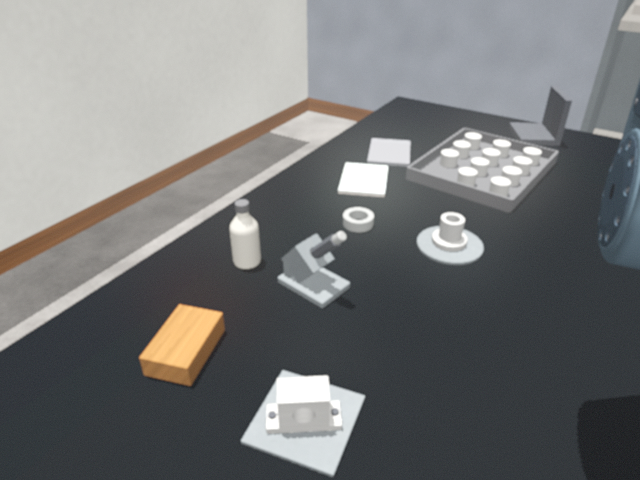

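The top view shows the square pad with the block at (212,299), the round pad with the bushing at (436,312), the holder and gauge at (323,237), the case at (218,199), the bottle at (322,168) and the ring at (423,225). The side view shows the same scene, with the gauge leaning towards the robot. Next I'll enlarge the pads and holder.

```bash
cat > h.py <<'E'
import numpy as np,cv2,pickle
def f(c): return 240/np.tan(np.radians(c['vfov'])/2)
def ray(c,uv,fish=False):
    uv=np.atleast_2d(uv).astype(float); p=(uv-[c['cx'],c['cy']])/f(c)
    if fish:
        r=np.linalg.norm(p,axis=1,keepdims=True)+1e-12
        d=np.hstack([p/r*np.sin(r),np.cos(r)])
    else: d=np.hstack([p,np.ones((len(p),1))])
    return -c['R'].T@c['t'], d@c['R']
def plane(c,uv,z,fish=False):
    o,d=ray(c,uv,fish); return o+d*((z-o[2])/d[:,2:])
def proj(c,X,fish=False):
    q=np.atleast_2d(X)@c['R'].T+c['t']
    if fish:
        n=np.linalg.norm(q[:,:2],axis=1); th=np.arctan2(n,q[:,2]); p=q[:,:2]/n[:,None]*th[:,None]
    else: p=q[:,:2]/q[:,2:]
    return p*f(c)+[c['cx'],c['cy']]
def tri(c1,u1,c2,u2):
    o1,d1=ray(c1,u1);o2,d2=ray(c2,u2);d1=d1[0];d2=d2[0]
    s=np.linalg.lstsq(np.array([d1,-d2]).T,o2-o1,rcond=None)[0]
    a=o1+s[0]*d1;b=o2+s[1]*d2; return (a+b)/2,np.linalg.norm(a-b)
E
python3 - <<'E'
from h import *
d=pickle.load(open('c0.pkl','rb'));t=d['top'];s=d['side']
g=cv2.cvtColor(t['color'],cv2.COLOR_RGB2GRAY)
m=(g>110).astype(np.uint8)
for n,(x0,y0,x1,y1) in dict(sq=(170,255,260,345),rd=(395,275,475,350)).items():
    k=np.zeros_like(m);k[y0:y1,x0:x1]=m[y0:y1,x0:x1]
    c=max(cv2.findContours(k,0,1)[0],key=cv2.contourArea)
    P=plane(t,c[:,0],0.006)[:,:2].astype(np.float32)
    print(n,cv2.minAreaRect(P),cv2.fitEllipse(P))
print([-c['R'].T@c['t'] for c in d.values()])
for n,v in d.items():print(n)
def crop(im,x0,y0,w,h,k):return cv2.resize(im[y0:y0+h,x0:x0+w],None,fx=k,fy=k,interpolation=cv2.INTER_CUBIC)
def st(a):
    a=a.astype(float);a=np.clip((a-60)/(255-60),0,1)**2.2*255;return a.astype(np.uint8)[:,:,::-1]
T=np.hstack([crop(t['color'],175,260,72,72,5),crop(t['color'],400,276,72,72,5)])
S=np.hstack([crop(t['color'],292,200,60,60,4)[:200],crop(s['color'],270,220,90,50,4),crop(s['color'],410,205,30,50,4)])
S=np.hstack([crop(t['color'],295,200,60,78,3),crop(s['color'],240,370,130,78,3),])
T2=np.zeros((234,720,3),np.uint8);T2[:,:S.shape[1]]=S[:,:720]
cv2.imwrite('pics/crop1.png',np.vstack([st(T),st(T2)]))
E
```

```text
sq ((0.5208133459091187, 0.22062614560127258), (0.11740478128194809, 0.11759599298238754), 10.578615188598633) ((0.5208305716514587, 0.220575749874115), (0.13628602027893066, 0.13660483062267303), 34.16434860229492)
rd ((0.5051189064979553, -0.23841644823551178), (0.11894883215427399, 0.12013895809650421), 89.9190673828125) ((0.5048708319664001, -0.23784810304641724), (0.11949459463357925, 0.12005659937858582), 51.27920150756836)
[array([0.46984175, 0.00908462, 1.11522867]), array([0.29414687, 0.55395272, 0.53734   ]), array([ 0.29461091, -0.49780082,  0.37307868])]
top
side
wrist
```

View pics/crop1.png

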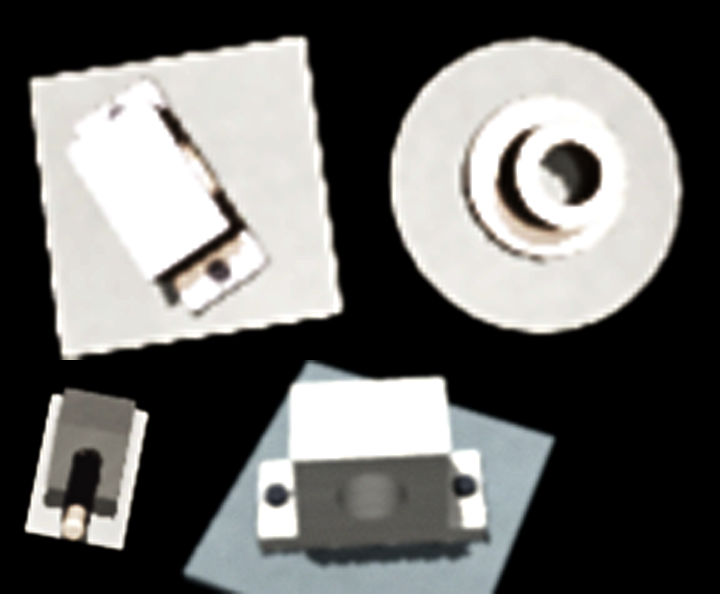

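View pics/wrist0.png

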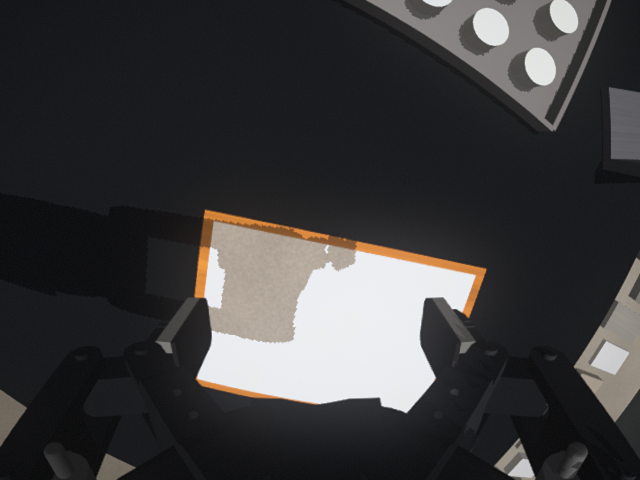

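The crop shows four things:
- **Block:** foot holes in the top view at about (198.4,282.4) and (218.8,313.8).
- **Bushing:** bore at about (442.2,310.6) and flange centre at about (437.4,311.4).
- **Holder and gauge:** base corners are visible, with the gauge tip at about (319.3,253.3).
- **Side view:** block holes at about (272.3,415) and (335,411.7).

The wrist camera doesn't see the parts yet.

Run:
```python
from h import *
np.set_printoptions(precision=4,suppress=True)
d=pickle.load(open('c0.pkl','rb'));t=d['top'];s=d['side']
print('holes top',plane(t,[[198.4,282.4],[218.8,313.8]],.016)[:,:2],'side',plane(s,[[272.3,415],[335,411.7]],.016)[:,:2])
print('block top corners',plane(t,[[188.6,290],[206.4,316.4],[220.6,306.4]],.061)[:,:2])
print('bushing hub',plane(t,[[442.2,310.6]],.058)[:,:2],'flange',plane(t,[[437.4,311.4]],.018)[:,:2])
B=plane(t,np.array([[50,395],[148,410],[122,550],[25,533]])/3+[295,200]-[0,120],.012)[:,:2]
print('holder base',B,B.mean(0),(B[:2].mean(0)-B[2:].mean(0)))
print('tip',plane(t,[[319.3,253.3]],.128))
# bushing via side: bright mask
g=cv2.cvtColor(s['color'],cv2.COLOR_RGB2GRAY)
S=cv2.resize(s['color'][205:295,270:360],None,fx=6,fy=6,interpolation=2);S2=cv2.resize(s['color'][205:265,412:488],None,fx=3,fy=6,interpolation=2)
S2=cv2.resize(s['color'][208:268,412:452],None,fx=6,fy=9,interpolation=2)
cv2.imwrite('pics/crop2.png',np.hstack([S,S2])[:,:,::-1])
```

```text
holes top [[0.5526 0.2474]
 [0.4902 0.2021]] side [[0.5533 0.2487]
 [0.4917 0.2045]]
block top corners [[0.5339 0.2558]
 [0.4837 0.218 ]
 [0.5037 0.1915]]
bushing hub [[ 0.5071 -0.2409]] flange [[ 0.5066 -0.2406]]
holder base [[ 0.7075  0.0199]
 [ 0.6986 -0.0489]
 [ 0.5998 -0.0327]
 [ 0.6098  0.0345]] [ 0.6539 -0.0068] [ 0.0983 -0.0154]
tip [[0.604  0.0025 0.128 ]]
```

View pics/crop2.png

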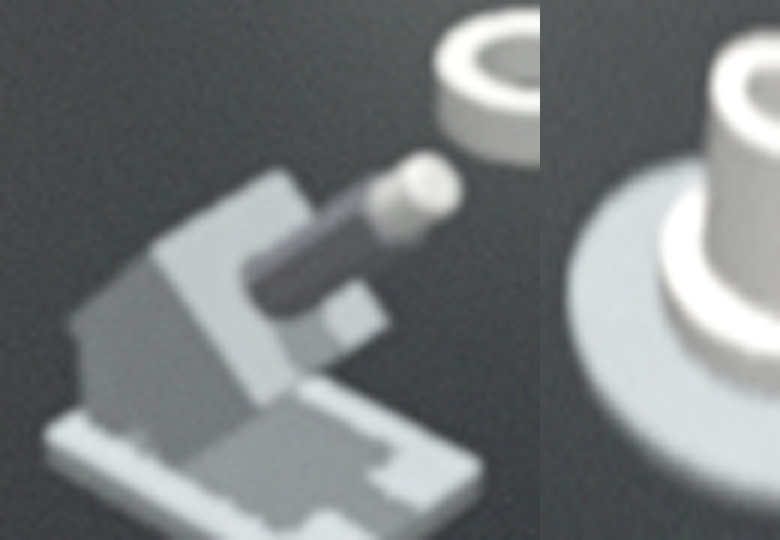

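Emit:
move_arm(series="1 277 286 -60 0 0 12.4;1 277 286 -60 0 0 12.4;1 277 286 -60 0 0 12.4;1 277 286 -60 0 0 12.4;1 277 286 -60 0 0 12.4;1 277 286 -60 0 0 12.4;1 277 286 -60 0 0 12.4;1 277 286 -60 0 0 12.4")

```text
t: 0.82
tool_pos: [0.4605, -0.2884, 0.1478]
tcp_rot: [-2.988, -0.97, 0.0]
force: [0.8, -1.2, -0.4]
finger_gap: 0.0853
finger_force: 0.0
```

Emit:
move_arm(series="1 47 48 -15 0 0 0;1 47 48 -30 0 0 0;1 47 48 -65 0 0 0;1 47 48 -100 0 0 0;1 47 48 -124 0 0 0;1 47 48 -124 0 0 0;0 47 48 -124 0 0 0;0 47 48 -124 0 0 0")

```text
t: 1.48
tool_pos: [0.5074, -0.243, 0.0257]
tcp_rot: [2.986, 0.97, 0.002]
force: [0.3, -0.7, 1.1]
finger_gap: 0.0639
finger_force: 0.0
```

Run:
```python
from station import env
import cv2
c=env.read_camera('wrist');s=env.sense();print(s['t'],s['tool_pos'],s['finger_gap'],s['finger_force'],s['force'])
cv2.imwrite('pics/w1.png',c['color'][:,:,::-1])
```

```text
1.5333 [ 0.50787675 -0.24345789  0.02638442] 0.05654197015311996 0.0 [ 0.79422787 -0.56795915 -0.28537915]
```

View pics/w1.png

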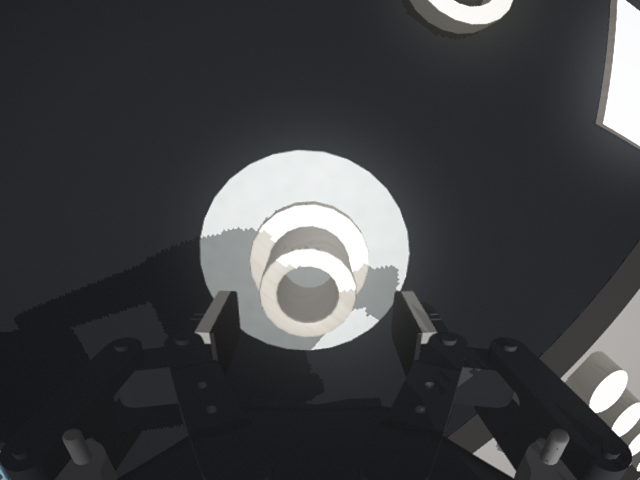

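The fingers straddle the hub, whose bore is at (308,295), and are still closing.

Emit:
move_arm(series="0 0 0 0 0 0 0;0 0 0 0 0 0 0;0 0 0 0 0 0 0;0 0 0 0 0 0 0;0 0 0 20 0 0 0;0 0 0 55 0 0 0;0 -25 30 70 0 0 0;0 -45 65 70 0 0 0")

```text
t: 2.2
tool_pos: [0.4642, -0.1802, 0.0987]
tcp_rot: [2.982, 0.965, 0.008]
force: [1.6, 0.4, 0.8]
finger_gap: 0.0002
finger_force: 0.0
```

Run:
```python
from station import env
import cv2,pickle,numpy as np
d={n:env.read_camera(n) for n in('top','side','wrist')}
pickle.dump(d,open('c1.pkl','wb'));s=env.sense();print(s['t'],s['tool_pos'],s['finger_gap'])
im=np.hstack([cv2.resize(d['top']['color'][250:390,380:520],(400,400)),cv2.resize(d['wrist']['color'],(400,400))])
cv2.imwrite('pics/m2.png',im[:,:,::-1])
```

```text
2.35 [ 0.45982317 -0.17478271  0.09411516] -1.084140227388367e-05
```

View pics/m2.png

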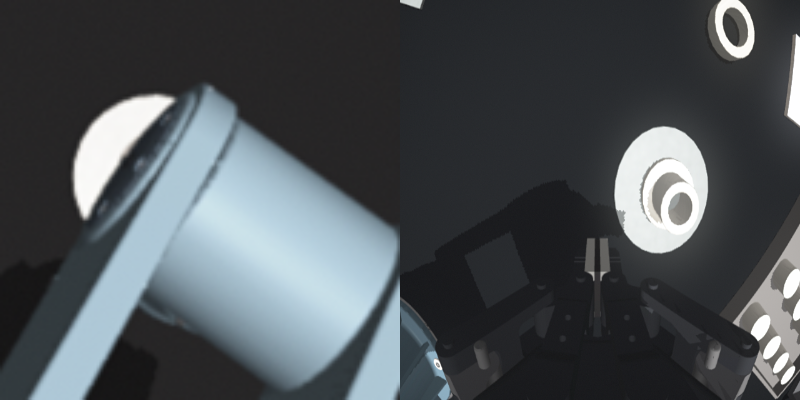

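The bushing still stands, but it was squeezed out along tool x. I'll measure it with both the wrist and side views.

Run:
```python
from h import *
np.set_printoptions(precision=4,suppress=True)
from scipy.spatial.transform import Rotation as Ro
d=pickle.load(open('c1.pkl','rb'));w=d['wrist'];s=d['side'];t=d['top']
tp=np.array([0.4598,-0.1748,0.0941])
print('TCP in wrist px',proj(w,tp,True),'cam in tool',Ro.from_rotvec([2.982,.965,.008]).inv().apply(-w['R'].T@w['t']-tp))
c0=pickle.load(open('c0.pkl','rb'))
w0=c0['wrist'];print('start cam in tool',Ro.from_rotvec([-3.0735,-.642,0]).inv().apply(-w0['R'].T@w0['t']-np.array([.23005,-.52629,.19697])))
g=cv2.cvtColor(w['color'],cv2.COLOR_RGB2GRAY)
print('hub wrist',plane(w,[[447.5,249]],.058,True)) # (680,207)->
k=((g>90)*255).astype(np.uint8);k[:, :330]=0;k[310:]=0;k[:140]=0;k[:,580:]=0
c=max(cv2.findContours(k,0,1)[0],key=cv2.contourArea);P=plane(w,c[:,0],.006,True)[:,:2].astype(np.float32)
print('pad wrist',cv2.fitEllipse(P))
k=g[170:320,340:580];cv2.imwrite('pics/x.png',np.hstack([cv2.resize(k,None,fx=2.5,fy=2.5)[:375,:400],cv2.resize(cv2.cvtColor(s['color'],cv2.COLOR_RGB2GRAY)[200:275,405:485],None,fx=5,fy=5)]))
```

```text
TCP in wrist px [[322.5549 280.1475]] cam in tool [ 0.0712 -0.0014 -0.1752]
start cam in tool [ 0.0706 -0.0006 -0.1761]
hub wrist [[ 0.5102 -0.2347  0.058 ]]
pad wrist ((0.5070001482963562, -0.2338179647922516), (0.11921253800392151, 0.11959729343652725), 155.70358276367188)
```

View pics/x.png

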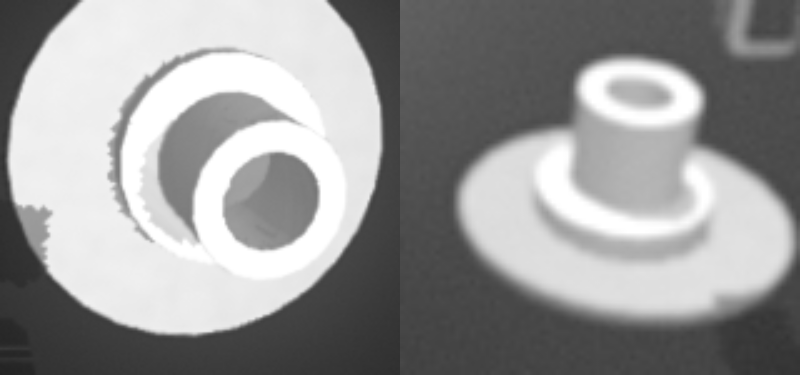

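The hub is upright and still nearly at the pad centre in both views. Next I'll check where the hub was relative to the TCP during the failed grip.

Run:
```python
from h import *
from station import env
np.set_printoptions(precision=4,suppress=True)
d=pickle.load(open('c1.pkl','rb'));w=dict(d['wrist']);s=d['side'];t=d['top']
C=-w['R'].T@w['t']
T1=np.array([.5079,-.2435,.0264]);C1=C+T1-np.array([0.4598,-0.1748,0.0941])
w1=dict(w);w1['t']=-w['R']@C1
print('w1 hub',plane(w1,[[308,295]],.058,True),'expected px of TCP',proj(w1,T1,True),'grasp pt',proj(w1,T1+[0,0,.024],True))
im=cv2.imread('pics/w1.png',0);k=((im>120)*255).astype(np.uint8);k[:130]=0;k[300:]=0;k[:,:195]=0;k[:,420:]=0
c=max(cv2.findContours(k,0,1)[0],key=cv2.contourArea);c=cv2.convexHull(c[c[:,0,1]<225]);print('w1 pad',cv2.fitEllipse(plane(w1,c[:,0],.006,True)[:,:2].astype(np.float32)))
# now: hub from px in crop x.png: (270,200)/2.5 ; side (640,92)/5
print('now hub wrist',plane(w,[[340+270/2.5,170+200/2.5]],.058,True),'side',plane(s,[[405+240/5,200+92/5]],.058))
c0=pickle.load(open('c0.pkl','rb'))['side'];g0=cv2.cvtColor(c0['color'],6)[205:265,405:490].astype(float);g1=cv2.cvtColor(s['color'],6)[205:265,405:490].astype(float)
print('side shift px',cv2.phaseCorrelate(g0[:25,20:65].copy(),g1[:25,20:65].copy()))
x=env.sense();print(x['tool_pos'],x['tcp_rot'],x['joints'])
```

```text
w1 hub [[ 0.5088 -0.2347  0.058 ]] expected px of TCP [[322.5549 280.1475]] grasp pt [[323.1781 300.1252]]
w1 pad ((0.5076720714569092, -0.230117067694664), (0.11337926983833313, 0.11749821901321411), 43.742435455322266)
now hub wrist [[ 0.5099 -0.2354  0.058 ]] side [[ 0.5084 -0.2344  0.058 ]]
side shift px ((0.4058977082960702, 0.46163023930701286), 0.963246112947313)
[ 0.4598 -0.1748  0.0941] [-2.9859 -0.9731  0.001 ] [-0.6052  0.1209  1.9028  0.0002  1.1193  0.3354]
```

The wrist and side views put the hub at about (0.508,-0.236), a few mm off from where I gripped. I'll retry centred and a bit lower, and check the grip before lifting.

Emit:
move_arm(series="1 20 -25 10 0 0 0;1 46 -60 10 0 0 0;1 46 -60 10 0 0 0;1 46 -60 10 0 0 0;1 46 -60 0 0 0 0;1 46 -60 -35 0 0 0;1 46 -60 -65 0 0 0;1 46 -60 -73 0 0 0")

```text
t: 3.02
tool_pos: [0.5035, -0.2339, 0.016]
tcp_rot: [-2.981, -0.969, 0.008]
force: [-1.2, 0.9, -0.6]
finger_gap: 0.0854
finger_force: 0.0
```

Emit:
move_arm(series="1 0 0 0 0 0 0;0 0 0 0 0 0 0;0 0 0 0 0 0 0;0 0 0 0 0 0 0;0 0 0 0 0 0 0;0 0 0 0 0 0 0;0 0 0 0 0 0 0;0 0 0 0 0 0 0")

```text
t: 3.68
tool_pos: [0.5092, -0.2383, 0.0237]
tcp_rot: [2.984, 0.97, 0.004]
force: [0.0, 0.2, 0.2]
finger_gap: 0.001
finger_force: 0.0
```

Run:
```python
from station import env
import cv2,pickle,numpy as np
d={n:env.read_camera(n) for n in('side','wrist')}
pickle.dump(d,open('c2.pkl','wb'));s=env.sense();print(s)
im=np.hstack([cv2.resize(d['side']['color'][170:290,380:500],(400,400),interpolation=2),cv2.resize(d['wrist']['color'][120:480,140:500],(400,400))])
cv2.imwrite('pics/m3.png',im[:,:,::-1])
```

```text
{'t': 3.7833, 'joints': array([-6.48992394e-01,  3.70380493e-01,  1.76441635e+00, -4.09602801e-05,
        1.00486460e+00,  2.93491026e-01]), 'joint_velocities': array([-0.00219626,  0.01235098,  0.00861833, -0.00254005,  0.00017902,
       -0.00093382]), 'joint_torque': array([ 1.06336150e-02, -4.74848986e+01, -2.86868477e+01,  7.21302451e-03,
       -1.59791065e-02,  3.93468854e-04]), 'tool_pos': array([ 0.50810021, -0.2376069 ,  0.02229115]), 'tcp_rot': array([2.98629713e+00, 9.70333672e-01, 1.68648678e-03]), 'force': array([-0.29544371, -0.1901085 , -0.26392192]), 'torque': array([-0.00267046,  0.02145598,  0.00834067]), 'finger_force': 0.07182820147136226, 'finger_gap': 0.00021348171388405827}
```

View pics/m3.png

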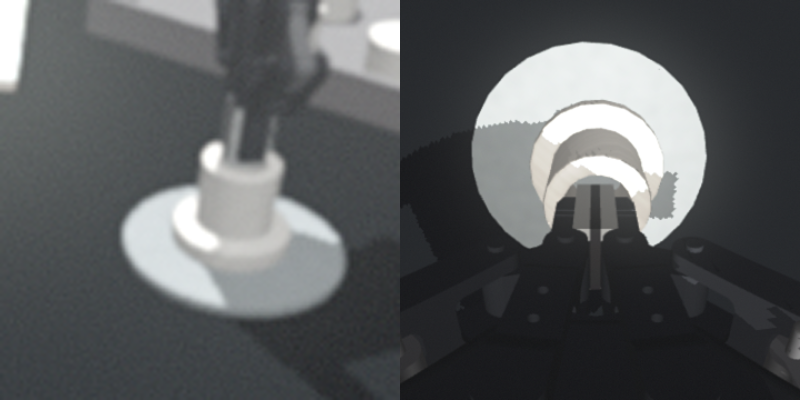

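The side view shows the shut fingers at the bore opening, at about (455,219) px, and the bushing still standing upright. I need to know whether they are inside the bore or above it.

Run:
```python
from h import *
np.set_printoptions(precision=1,suppress=True)
d=pickle.load(open('c2.pkl','rb'));s=d['side'];w=d['wrist']
X=np.array([.508,-.2376,0])
for z in (0,.022,.04,.05,.058,.07,.095): print(z,proj(s,X+[0,0,z])[0],proj(w,X+[0,0,z],True)[0])
g=cv2.cvtColor(s['color'],6);print(g[206:232,446:466])
```

```text
0 [449.3 244.3] [315.1 265.5]
0.022 [451.  234.4] [315.2 279.9]
0.04 [452.4 226.1] [315.2 294.2]
0.05 [453.2 221.5] [315.2 303.3]
0.058 [453.8 217.7] [315.2 311.4]
0.07 [454.8 211.9] [315.3 325.1]
0.095 [456.9 199.7] [315.3 360.7]
[[ 87  97 100 124 143 147 123  90  72  71  72  71  74  75  81 100 102  86
   75  76]
 [ 87  95 103 123 143 144 118  86  70  76  76  77  72  74  86 104 102  86
   81  77]
 [ 88  93 107 128 144 141 112  79  72  74  76  76  75  75  88 101 101  90
   75  76]
 [ 91  96 108 133 149 138 108  77  74  73  75  76  74  80  86 100  96  84
   75  78]
 [ 90  98 112 138 149 137 101  75  72  76  75  74  72  81  93  98  90  79
   80  76]
 [ 97 100 113 141 150 132  96  73  73  73  74  74  76  81 101 103  89  81
   76  75]
 [138 111 118 140 145 126  90  71  74  72  73  73  74  85 107 109  87  77
   76  77]
 [185 133 123 140 144 118  84  74  73  72  75  73  75  87 108 110  91  78
   76  77]
 [210 148 127 142 140 113  81  72  71  72  75  68  74  97 119 117  95  75
   73  75]
 [211 148 131 146 135 100  75  72  74  74  69  72  77 109 140 143 122  92
   76  75]
 [200 144 135 147 1
[... 641 characters left out ...]
 181 160
  122  88]
 [171 175 180 184 189 192 194 196 196 196 195 195 193 189 184 180 169 149
  112  82]
 [169 171 174 178 180 183 185 184 187 186 185 184 183 179 177 174 162 141
  104  77]
 [170 172 173 176 178 178 178 180 181 180 179 179 179 177 176 173 164 137
  100  77]
 [170 173 175 176 177 178 179 179 180 180 181 179 178 178 176 172 159 131
   93  73]
 [173 173 175 177 179 177 179 180 181 180 180 178 176 175 174 167 157 136
  111  90]
 [171 174 173 176 178 179 180 179 180 181 181 181 176 177 173 171 174 169
  156 140]
 [171 173 176 176 177 177 179 180 180 180 180 180 177 177 172 174 188 198
  198 191]
 [172 173 174 177 178 179 181 179 181 180 180 179 176 175 170 175 196 213
  218 217]]
```

Emit:
move_arm(series="0.1 0 0 0 0 0 0;0.1 0 0 0 0 0 0;0.2 0 0 0 0 0 0;0.2 0 0 0 0 0 0;0.3 0 0 0 0 0 0;0.3 0 0 0 0 0 0;0.3 0 0 0 0 0 0;0.3 0 0 0 0 0 0")

```text
t: 4.45
tool_pos: [0.5083, -0.2378, 0.0224]
tcp_rot: [2.987, 0.97, 0.002]
force: [-0.6, -0.3, 9.3]
finger_gap: 0.015
finger_force: 89.4
```

Opening stops at 15 mm with 89 N on the fingers, so they are inside the bore and gripping it from within. That is a sound hold, so I'll use it and lift gently.

Emit:
move_arm(series="0.3 0 0 8 0 0 0;0.3 0 0 25 0 0 0;0.3 -4 10 40 0 0 0;0.3 -14 35 45 0 0 0;0.3 -27 65 45 0 0 0;0.3 -40 97 45 0 0 0;0.3 -53 127 45 0 0 0;0.3 -63 150 45 0 0 0")

```text
t: 5.12
tool_pos: [0.4419, -0.0844, 0.0653]
tcp_rot: [-2.985, -0.97, 0.003]
force: [0.7, 0.4, -2.5]
finger_gap: 0.0154
finger_force: 86.8
```

Emit:
move_arm(series="0.3 -15 35 0 0 0 0;0.3 -20 45 -15 0 0 0;0.3 -20 45 -35 0 0 0;0.3 -20 45 -45 0 0 0;0.3 -20 45 -50 0 0 0;0.3 -20 45 -51 0 0 0;0.3 -20 45 -51 0 0 0;0 -20 45 -51 0 0 0")

```text
t: 5.78
tool_pos: [0.4224, -0.0414, 0.0165]
tcp_rot: [-2.984, -0.969, 0.008]
force: [-17.3, 8.0, 32.9]
finger_gap: 0.0143
finger_force: 66.7
```

Emit:
move_arm(series="0 0 0 0 0 0 0;0 0 0 0 0 0 0;0 0 0 0 0 0 0;0 0 0 30 0 0 0;0 0 0 70 0 0 0;0 5 15 108 0 0 0;1 20 55 108 0 0 0;1 33 95 108 0 0 0")

```text
t: 6.45
tool_pos: [0.4609, 0.0505, 0.1274]
tcp_rot: [2.987, 0.962, 0.012]
force: [0.2, -0.9, -0.8]
finger_gap: 0.0232
finger_force: 0.0
```

Emit:
move_arm(series="1 14 38 0 0 0 0;1 28 76 0 0 0 0;1 42 114 0 0 0 0;1 56 150 0 0 0 0;1 64 173 0 0 0 0;1 64 173 -5 0 0 0;1 64 173 -30 0 0 0;1 64 173 -50 0 0 0")

```text
t: 7.12
tool_pos: [0.522, 0.2244, 0.0731]
tcp_rot: [2.987, 0.971, 0.002]
force: [-0.1, -0.5, -0.8]
finger_gap: 0.0854
finger_force: 0.0
```

Run:
```python
from h import *
from station import env
np.set_printoptions(precision=4,suppress=True)
d={n:env.read_camera(n) for n in('side','wrist','top')}
pickle.dump(d,open('c3.pkl','wb'));s=env.sense();print(s['tool_pos'],s['finger_gap'],s['force'])
t=d['top'];g=cv2.cvtColor(t['color'],6)
q=proj(t,[[.4245,-.042,.03]])[0];print(q)
x,y=q.astype(int);k=((g[y-30:y+30,x-30:x+30]>110)*255).astype(np.uint8)
for c in cv2.findContours(k,0,1)[0]:
    if cv2.contourArea(c)>100: print(cv2.contourArea(c),cv2.boundingRect(c),plane(t,[np.array(cv2.minEnclosingCircle(c)[0])+[x-30,y-30]],.02))
w=d['wrist'];gw=cv2.cvtColor(w['color'],6);cv2.imwrite('pics/w3.png',gw)
# foot holes predicted px and local darkest blobs
for H in ([.5527,.2480,.016],[.4910,.2033,.016]):
    p=proj(w,[H],True)[0];x,y=p.astype(int);print(p, s['tool_pos'][:2])
    a=cv2.GaussianBlur(gw[y-20:y+21,x-20:x+21],(7,7),0);print(cv2.minMaxLoc(a))
```

```text
[0.5197 0.2234 0.0717] 0.08540381323314981 [ 0.4598 -0.2951  0.1658]
[338.9633 350.4012]
815.5 (15, 16, 33, 33) [[ 0.4208 -0.0436  0.02  ]]
[316.8143 183.5739] [0.5197 0.2234]
(164.0, 255.0, (34, 34), (0, 9))
[316.4689 297.1552] [0.5197 0.2234]
(60.0, 226.0, (0, 40), (40, 5))
```

The bushing stands at its parking spot. I'll descend on the block and close.

Emit:
move_arm(series="1 0 0 -25 0 0 0;1 0 0 -45 0 0 0;1 0 0 -55 0 0 0;1 0 0 -55 0 0 0;0.6 0 0 -55 0 0 0;0.5 0 0 -55 0 0 0;0 0 0 -55 0 0 0;0 0 0 -55 0 0 0")

```text
t: 7.93
tool_pos: [0.5221, 0.2247, 0.0196]
tcp_rot: [2.988, 0.971, 0.003]
force: [-1.6, 2.9, 2.9]
finger_gap: 0.0386
finger_force: 2.6
```

Emit:
move_arm(series="0 0 0 0 0 0 0;0 0 0 0 0 0 0;0 0 0 0 0 0 0;0 0 0 0 0 0 0;0 0 0 0 0 0 0;0 0 0 0 0 0 0;0 0 0 2 0 0 0;0 0 0 4 0 0 0")

```text
t: 8.6
tool_pos: [0.5208, 0.2245, 0.0224]
tcp_rot: [-2.988, -0.971, 0.0]
force: [-0.0, -0.1, -2.8]
finger_gap: 0.0343
finger_force: 59.9
```

Emit:
move_arm(series="0 0 0 20 0 0 0;0 0 0 55 0 0 0;0 -5 -15 90 0 0 0;0 -15 -45 110 0 0 0;0 -25 -80 110 0 0 0;0 -30 -118 110 0 0 0;0 -35 -157 110 0 0 0;0 -38 -196 110 0 0 0")

```text
t: 9.27
tool_pos: [0.4818, 0.0273, 0.1323]
tcp_rot: [-2.987, -0.972, 0.0]
force: [1.8, 0.1, -3.0]
finger_gap: 0.034
finger_force: 60.5
```

Emit:
move_arm(series="0 0 -40 0 0 0 0;0 0 -80 0 0 0 0;0 5 -120 0 0 0 0;0 10 -160 0 0 0 0;0 15 -200 0 0 0 0;0 20 -235 0 0 0 0;0 23 -260 -10 0 0 0;0 23 -266 -30 0 0 0")

```text
t: 9.93
tool_pos: [0.5081, -0.2437, 0.1047]
tcp_rot: [2.983, 0.963, 0.005]
force: [0.5, 0.1, -1.7]
finger_gap: 0.0342
finger_force: 60.6
```

Emit:
move_arm(series="0 0 0 -25 0 0 0;0 0 0 -50 0 0 0;0 0 0 -68 0 0 0;0 0 0 -77 0 0 0;0 0 0 -81 0 0 0;0 0 0 -83 0 0 0;0 0 0 -83.5 0 0 0;0 0 0 -83.5 0 0 0")

```text
t: 10.6
tool_pos: [0.5068, -0.2379, 0.02]
tcp_rot: [2.986, 0.971, 0.002]
force: [0.0, 0.2, 0.2]
finger_gap: 0.0342
finger_force: 60.9
```

Emit:
move_arm(series="0.5 0 0 0 0 0 0;0.8 0 0 0 0 0 0;1 0 0 0 0 0 0;1 0 0 0 0 0 0;1 0 0 0 0 0 0;1 0 0 0 0 0 0;1 0 0 25 0 0 0;1 0 0 60 0 0 0")

```text
t: 11.27
tool_pos: [0.5033, -0.2356, 0.0758]
tcp_rot: [-2.982, -0.968, 0.007]
force: [0.1, -0.1, 0.1]
finger_gap: 0.0851
finger_force: 0.0
```

Emit:
move_arm(series="1 0 0 30 0 0 0;0 -10 24 40 0 0 0;0 -24 58 40 0 0 0;0 -40 94 40 0 0 0;0 -56 132 40 0 0 0;0 -70 166 40 0 0 0;0 -82 194 20 0 0 0;0 -82 194 -5 0 0 0")

```text
t: 11.93
tool_pos: [0.4231, -0.0398, 0.0745]
tcp_rot: [2.986, 0.976, 0.004]
force: [0.3, 0.2, -1.3]
finger_gap: 0.0007
finger_force: 0.0
```

Run:
```python
from h import *
from station import env
np.set_printoptions(precision=4,suppress=True)
d={n:env.read_camera(n) for n in('side','wrist','top')}
pickle.dump(d,open('c4.pkl','wb'));s=env.sense();print(s['tool_pos'],s['finger_gap'],s['force'])
S=d['side'];w=d['wrist']
for z in(0,.052): print('pred',z,proj(S,[[.4245,-.042,z]]),proj(w,[[.4245,-.042,z]],True))
g=cv2.cvtColor(S['color'],6);x,y=proj(S,[[.4245,-.042,.04]])[0].astype(int)
k=((g[y-45:y+45,x-45:x+45]>120)*255).astype(np.uint8)
for c in cv2.findContours(k,0,1)[0]:
    if cv2.contourArea(c)>80:
        b=np.array(cv2.boundingRect(c));b[:2]+=[x-45,y-45];print('side blob',b)
gw=cv2.cvtColor(w['color'],6)
k=((gw>130)*255).astype(np.uint8);k[:130]=0;k[340:]=0;k[:,:200]=0;k[:,440:]=0
for c in cv2.findContours(k,1,1)[0]:
    if cv2.contourArea(c)>150: print('wrist',cv2.contourArea(c),cv2.boundingRect(c),cv2.minEnclosingCircle(c))
im=np.hstack([cv2.resize(S['color'][y-60:y+60,x-60:x+60],(400,400),interpolation=2),cv2.resize(w['color'][100:460,140:500],(400,400))])
cv2.imwrite('pics/m4.png',im[:,:,::-1])
```

```text
[ 0.4227 -0.0428  0.0728] 0.00013535130237582902 [-0.436  -1.1771  0.6303]
pred 0 [[456.3184 322.7999]] [[322.2959 238.7276]]
pred 0.052 [[461.6088 296.3991]] [[323.4209 264.1891]]
side blob [436 288  45  51]
side blob [429 257  32   7]
wrist 611.0 (300, 242, 39, 23) ((319.0, 252.5), 19.05921745300293)
wrist 7218.0 (271, 194, 97, 102) ((320.5755920410156, 245.1103515625), 51.66432189941406)
```

Run:
```python
from h import *
from scipy.optimize import least_squares
from station import env
np.set_printoptions(precision=4,suppress=True)
w=env.read_camera('wrist');s=env.sense();print(s['tool_pos'])
gw=cv2.cvtColor(w['color'],6)
k=((gw>130)*255).astype(np.uint8);k[:130]=0;k[340:]=0;k[:,:200]=0;k[:,440:]=0
c=max(cv2.findContours(k,0,1)[0],key=cv2.contourArea)[:,0]
p=c[c[:,1]<240];P=plane(w,p,.012,True)[:,:2]
r=least_squares(lambda v:np.hypot(P[:,0]-v[0],P[:,1]-v[1])-v[2],[.4245,-.042,.032],loss='soft_l1',f_scale=.001);print('flange',r.x,np.sqrt(r.fun.var()))
p=c[(c[:,1]>255)&(c[:,1]<285)];P=plane(w,p,.052,True)[:,:2]
r=least_squares(lambda v:np.hypot(P[:,0]-v[0],P[:,1]-v[1])-.021,[.4245,-.042]);print('hub',r.x,np.abs(r.fun).max())
print('tool x dir',np.cos(.628),np.sin(.628))
```

```text
[ 0.4242 -0.0438  0.0741]
flange [ 0.4243 -0.0394  0.0311] 0.0002698314590425006
hub [ 0.4242 -0.0396] 0.004097201497045573
tool x dir 0.8092041809880323 0.5875275257138919
```

Emit:
move_arm(series="0 -0.5 1.5 0 0 0 0;0 -0.5 1.5 -8 0 0 0;0 -0.5 1.5 -16 0 0 0;0 -0.5 1.5 -20 0 0 0;0 -0.5 1.5 -23 0 0 0;0 -0.5 1.5 -26 0 0 0;0 -0.5 1.5 -29 0 0 0;0 -0.5 1.5 -32 0 0 0")

```text
t: 12.8
tool_pos: [0.4236, -0.0421, 0.0414]
tcp_rot: [-2.988, -0.971, 0.0]
force: [-0.1, -0.0, -1.1]
finger_gap: 0.0003
finger_force: 0.0
```

No contact, and the fingertips are inside the bore. I'll go deeper and expand.

Emit:
move_arm(series="0 0 0 -10 0 0 0;0 0 0 -20 0 0 0;0 0 0 -23 0 0 0;0 0 0 -23 0 0 0;0.15 0 0 -23 0 0 0;0.3 0 0 -23 0 0 0;0.3 0 0 -23 0 0 0;0.3 0 0 -23 0 0 0")

```text
t: 13.47
tool_pos: [0.4239, -0.0421, 0.0191]
tcp_rot: [2.987, 0.971, 0.001]
force: [-0.5, -0.4, 0.5]
finger_gap: 0.026
finger_force: 0.0
```

Emit:
move_arm(series="0.3 0 0 0 0 0 0;0.3 0 0 0 0 0 0;0.3 0 0 5 0 0 0;0.3 0 0 15 0 0 0;0.3 0 0 30 0 0 0;0.3 0 0 45 0 0 0;0.3 5 14 50 0 0 0;0.3 12 34 55 0 0 0")

```text
t: 14.13
tool_pos: [0.4366, -0.0089, 0.0758]
tcp_rot: [2.987, 0.967, 0.003]
force: [-0.1, -0.5, -0.4]
finger_gap: 0.0255
finger_force: 0.0
```

The fingers opened to 25 mm without any force this time. Fast finger motion seems to slip past the thin wall, while slow steps make contact. I'll close, go back above the bushing and check its position.

Emit:
move_arm(series="0 0 0 0 0 0 0;0 -6 -17 0 0 0 0;0 -12 -34 0 0 0 0;0 -12 -34 0 0 0 0;0 -12 -34 0 0 0 0;0 -12 -34 0 0 0 0;0 -12 -34 0 0 0 0;0 -12 -34 0 0 0 0")

```text
t: 14.8
tool_pos: [0.4236, -0.0417, 0.0738]
tcp_rot: [-2.987, -0.971, 0.0]
force: [0.0, 0.0, 0.1]
finger_gap: -0.0003
finger_force: 0.0
```

```bash
cat > fl.py <<'E'
from h import *
from scipy.optimize import least_squares
from station import env
np.set_printoptions(precision=4,suppress=True)
w=env.read_camera('wrist');S=env.read_camera('side');s=env.sense();print(s['tool_pos'],s['finger_gap'])
pickle.dump((w,S),open('c5.pkl','wb'))
gw=cv2.cvtColor(w['color'],6)
k=((gw>130)*255).astype(np.uint8);k[:130]=0;k[340:]=0;k[:,:200]=0;k[:,440:]=0
c=max(cv2.findContours(k,0,1)[0],key=cv2.contourArea)[:,0];print(cv2.boundingRect(c))
p=c[c[:,1]<240];P=plane(w,p,.012,True)[:,:2]
r=least_squares(lambda v:np.hypot(P[:,0]-v[0],P[:,1]-v[1])-v[2],[.4245,-.042,.032],loss='soft_l1',f_scale=.001);print('flange',r.x,np.sqrt(r.fun.var()))
E
python3 fl.py
```

```text
[ 0.4236 -0.0417  0.0737] -4.6646393181198944e-05
(267, 196, 95, 99)
flange [ 0.4244 -0.0396  0.0311] 0.0002473663966851415
```

Emit:
move_arm(series="0 0 0 -15 0 0 0;0 0 0 -30 0 0 0;0 0 0 -45 0 0 0;0 0 0 -54 0 0 0;0 0 0 -54 0 0 0;0 0 0 -54 0 0 0;0.05 0 0 -54 0 0 0;0.1 0 0 -54 0 0 0")

```text
t: 15.57
tool_pos: [0.4244, -0.0423, 0.0206]
tcp_rot: [2.987, 0.971, 0.002]
force: [0.8, 0.0, -0.0]
finger_gap: 0.0089
finger_force: 0.0
```

Emit:
move_arm(series="0.1 0 0 0 0 0 0;0.12 0 0 0 0 0 0;0.14 0 0 0 0 0 0;0.16 0 0 0 0 0 0;0.18 0 0 0 0 0 0;0.2 0 0 0 0 0 0;0.22 0 0 0 0 0 0;0.24 0 0 0 0 0 0")

```text
t: 16.23
tool_pos: [0.4235, -0.042, 0.0197]
tcp_rot: [-2.988, -0.971, 0.0]
force: [0.9, -0.0, 0.5]
finger_gap: 0.0205
finger_force: 0.0
```

Emit:
move_arm(series="0.05 0 0 0 0 0 0;0.05 0 0 0 0 0 0;0.05 0 0 -5 0 0 0;0.05 0 0 -10 0 0 0;0.05 0 0 -10 0 0 0;0.1 0 0 -10 0 0 0;0.13 0 0 -10 0 0 0;0.15 0 0 -10 0 0 0")

```text
t: 16.9
tool_pos: [0.4292, -0.0438, 0.0158]
tcp_rot: [2.982, 0.97, 0.012]
force: [-12.3, 7.0, 59.4]
finger_gap: 0.0103
finger_force: 75.8
```

Emit:
move_arm(series="0.16 0 0 0 0 0 0;0.17 0 0 0 0 0 0;0.18 0 0 0 0 0 0;0.19 0 0 0 0 0 0;0.2 0 0 0 0 0 0;0.22 0 0 0 0 0 0;0.24 0 0 0 0 0 0;0.26 0 0 0 0 0 0")

```text
t: 17.57
tool_pos: [0.4293, -0.0437, 0.0158]
tcp_rot: [2.982, 0.97, 0.013]
force: [-13.5, 6.1, 58.6]
finger_gap: 0.0109
finger_force: 75.9
```

```bash
python3 fl.py
python3 - <<'E'
from h import *
w,S=pickle.load(open('c5.pkl','rb'))
x,y=proj(S,[[.4245,-.042,.04]])[0].astype(int)
im=np.hstack([cv2.resize(S['color'][y-40:y+40,x-27:x+27],(400,592),interpolation=2),cv2.resize(w['color'][150:400,235:403],(400,592),interpolation=2)])
cv2.imwrite('pics/m5.png',im[:,:,::-1])
E
```

```text
[ 0.4293 -0.0437  0.0158] 0.010354259621447492
(245, 219, 122, 101)
flange [ 0.4265 -0.0389  0.03  ] 0.00018246742981048057
```

View pics/m5.png

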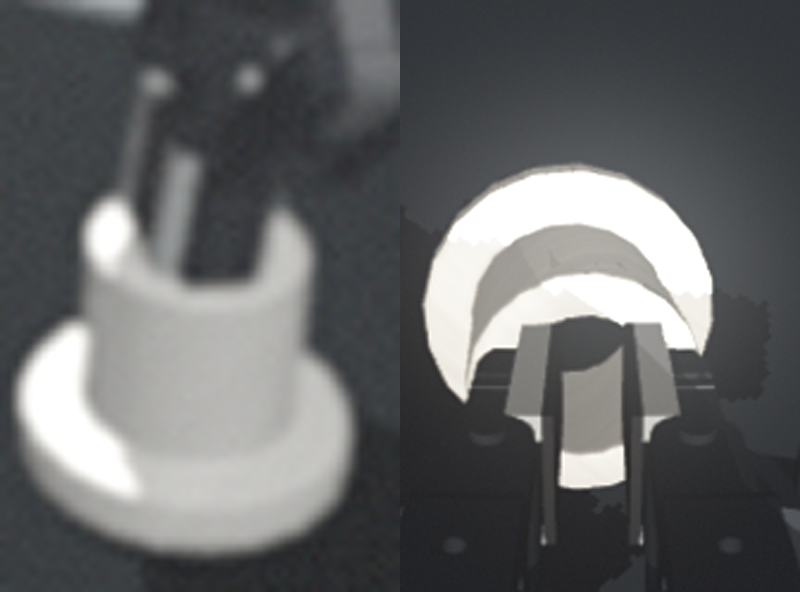

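The fingers sit in the bore and are wedged in expansion at 76 N, like the hold that carried the bushing before. I'll lift slowly and see whether it follows.

Emit:
move_arm(series="0.26 0 0 3 0 0 0;0.26 0 0 6 0 0 0;0.28 0 0 8 0 0 0;0.3 0 0 9 0 0 0;0.3 0 0 12 0 0 0;0.3 0 0 15 0 0 0;0.3 0 0 18 0 0 0;0.3 0 0 20 0 0 0")

```text
t: 18.33
tool_pos: [0.423, -0.0419, 0.0295]
tcp_rot: [-2.987, -0.97, 0.002]
force: [0.3, -0.9, -2.1]
finger_gap: 0.0131
finger_force: 98.3
```

It holds: the load reads 2.1 N and the fingers 98 N. I'll carry it to the square pad.

Emit:
move_arm(series="0.3 0 0 12 0 0 0;0.3 5 15 25 0 0 0;0.3 16 45 30 0 0 0;0.3 29 80 30 0 0 0;0.3 43 116 30 0 0 0;0.3 57 152 30 0 0 0;0.3 70 188 30 0 0 0;0.3 82 220 30 0 0 0")

```text
t: 19.0
tool_pos: [0.5056, 0.1803, 0.0596]
tcp_rot: [-2.987, -0.971, 0.0]
force: [-0.7, -2.0, -2.0]
finger_gap: 0.0129
finger_force: 87.6
```

Emit:
move_arm(series="0.3 9 25 0 0 0 0;0.3 14 38 0 0 0 0;0.3 15 42 -8 0 0 0;0.3 15 42 -20 0 0 0;0.3 15 42 -28 0 0 0;0.3 15 42 -33 0 0 0;0.3 15 42 -36 0 0 0;0.3 15 42 -37 0 0 0")

```text
t: 19.67
tool_pos: [0.5194, 0.219, 0.0248]
tcp_rot: [-2.988, -0.968, 0.005]
force: [-14.7, -1.4, 31.9]
finger_gap: 0.0133
finger_force: 94.9
```

Emit:
move_arm(series="0.3 0 0 1 0 0 0;0.15 0 0 2 0 0 0;0.05 0 0 2 0 0 0;0 0 0 2 0 0 0;0 0 0 2 0 0 0;0 0 0 10 0 0 0;0 0 0 30 0 0 0;0 0 0 60 0 0 0")

```text
t: 20.33
tool_pos: [0.518, 0.2183, 0.0806]
tcp_rot: [-2.988, -0.968, 0.01]
force: [-0.1, -0.2, -0.0]
finger_gap: 0.0006
finger_force: 0.0
```

Emit:
move_arm(series="0.2 0 0 30 0 0 0;0.5 -10 -25 60 0 0 0;1 -20 -60 80 0 0 0;1 -25 -95 80 0 0 0;1 -25 -120 80 0 0 0;1 -25 -130 80 0 0 0;1 -25 -130 80 0 0 0;1 -25 -130 80 0 0 0")

```text
t: 21.0
tool_pos: [0.4955, 0.0897, 0.1626]
tcp_rot: [-2.988, -0.967, -0.0]
force: [0.4, 0.9, -1.4]
finger_gap: 0.0851
finger_force: 0.0
```

```bash
cat > chk.py <<'E'
from h import *
from station import env
np.set_printoptions(precision=4,suppress=True)
d={n:env.read_camera(n) for n in('side','wrist','top')}
pickle.dump(d,open('c6.pkl','wb'));s=env.sense();print(s['t'],s['tool_pos'],s['tcp_rot'],s['finger_gap'],s['force'])
t=d['top'];g=cv2.cvtColor(t['color'],6);m=cv2.GaussianBlur(g,(3,3),0)
for n,X in dict(sq=(.521,.221),rd=(.505,-.238),stage=(.424,-.041)).items():
    x,y=proj(t,[[*X,.03]])[0].astype(int);a=m[y-35:y+35,x-35:x+35]
    for th in (110,225,240):
        cs=[c for c in cv2.findContours(((a>th)*255).astype(np.uint8),0,1)[0] if cv2.contourArea(c)>120]
        for c in cs:
            r=cv2.minAreaRect(c);print(n,th,cv2.contourArea(c),cv2.boundingRect(c)[2:],plane(t,[np.array(r[0])+[x-35,y-35]],.03)[0,:2],r[1],r[2])
E
python3 chk.py
```

```text
21.15 [0.4954 0.091  0.1624] [-2.9868 -0.9719  0.0009] 0.08515378507604732 [0.065  0.8768 0.0883]
sq 110 2926.0 (47, 70) [0.5244 0.1992] (69.0, 46.0) 90.0
sq 110 1095.5 (29, 70) [0.5235 0.2681] (19.171001434326172, 73.19280242919922) 11.481990814208984
sq 225 351.0 (43, 13) [0.5192 0.1948] (42.49003219604492, 10.09554386138916) 3.1798300743103027
rd 110 2735.5 (60, 60) [ 0.5039 -0.232 ] (59.0, 59.0) 90.0
rd 225 2472.5 (57, 58) [ 0.5034 -0.2325] (57.27565002441406, 55.154327392578125) 45.0
rd 240 2401.0 (56, 57) [ 0.5039 -0.232 ] (56.56854248046875, 53.740108489990234) 45.0
```

The staging spot is empty. I'll move towards the gauge, turning the tool to the handle flats, and check the parts from there.

Emit:
move_arm(series="1 0 0 40 0 0 -7;1 20 -15 75 0 0 -14;1 40 -35 97 0 0 -21;1 65 -55 97 0 0 -28;1 85 -75 97 0 0 -35;1 104 -91 97 0 0 -41;1 104 -91 97 0 0 -45;1 104 -91 97 0 0 -45")

```text
t: 21.82
tool_pos: [0.6001, -0.0007, 0.2585]
tcp_rot: [-3.131, 0.25, 0.003]
force: [0.2, 0.3, -0.3]
finger_gap: 0.0853
finger_force: 0.0
```

```bash
cat >> chk.py <<'E'
S=d['side'];gs=cv2.cvtColor(S['color'],6);print(s['joints'])
for n,X in dict(sq=(.521,.221),rd=(.505,-.238)).items():
    for nm,T in (('bush',.058),('block',.061)):
        print(n,nm,'pred side base/top',proj(S,[[*X,.006],[*X,T]]).round(1).tolist())
    x,y=proj(S,[[*X,.03]])[0].astype(int);a=gs[y-60:y+60,x-60:x+60]
    for th in (210,):
        for c in cv2.findContours(((a>th)*255).astype(np.uint8),0,1)[0]:
            if cv2.contourArea(c)>25:
                b=np.array(cv2.boundingRect(c));b[:2]+=[x-60,y-60];print(' side bright',cv2.contourArea(c),b)
E
python3 chk.py
```

```text
21.9667 [0.5992 0.0003 0.2593] [-3.132   0.2406  0.0015] 0.08483901088389817 [-0.592  -0.1125 -0.4215]
sq 110 3581.0 (64, 70) [0.5239 0.2163] (69.0, 63.0) 90.0
sq 225 466.5 (21, 41) [0.4953 0.1677] (14.042613983154297, 43.802650451660156) 14.931418418884277
sq 225 2366.0 (54, 63) [0.5191 0.2167] (56.84952163696289, 54.49330520629883) 83.36748504638672
sq 240 2239.0 (53, 63) [0.519  0.2172] (54.534915924072266, 55.314727783203125) 81.02737426757812
rd 110 2731.5 (60, 60) [ 0.5039 -0.232 ] (59.0, 59.0) 90.0
rd 225 2458.5 (57, 58) [ 0.5034 -0.2325] (57.27565002441406, 55.154327392578125) 45.0
rd 240 2379.0 (56, 57) [ 0.5039 -0.232 ] (56.56854248046875, 53.740108489990234) 45.0
stage 110 123.0 (29, 9) [0.3665 0.    ] (8.0, 28.0) 90.0
stage 110 2660.0 (68, 70) [ 0.4337 -0.0298] (61.97269821166992, 74.32801055908203) 11.309932708740234
stage 225 677.0 (24, 51) [ 0.4476 -0.0739] (14.904827117919922, 51.57854080200195) 11.309932708740234
[-0.1976  0.1911  1.4709  0.0002  1.4805  1.5265]
sq bush pred side base/top [[307.4, 415.9], [306.9, 387.5]]
sq block pred side base/top [[307.4, 415.9], [306.9, 385.7]]
 side bright 7088.5 [247 371 117  92]
rd bush pred side base/top [[451.4, 242.1], [455.5, 218.0]]
rd block pred side base/top [[451.4, 242.1], [455.8, 216.6]]
 side bright 668.0 [418 229  64  33]
 side bright 355.0 [435 212  38  12]
 side bright 144.0 [490 176  21  10]
 side bright 61.0 [458 171  20   5]
```

Run:
```python
from h import *
np.set_printoptions(precision=4,suppress=True)
d=pickle.load(open('c6.pkl','rb'))
for cn in('top','side'):
    t=d[cn];g=t['color'].min(2)
    for n,X in dict(sq=(.521,.221),rd=(.506,-.236)).items():
        x,y=proj(t,[[*X,.03]])[0].astype(int);a=g[y-35:y+35,x-35:x+35]
        pad=np.median(a[a>150]);print(cn,n,'median',pad,(x,y))
        for th in (pad+8,):
            for c in cv2.findContours(((a>th)*255).astype(np.uint8),0,1)[0]:
                if cv2.contourArea(c)>40:
                    b=np.array(cv2.boundingRect(c));b[:2]+=[x-35,y-35];r=cv2.minAreaRect(c);q=np.array(r[0])+[x-35,y-35]
                    print(' bright',cv2.contourArea(c),b,np.round(r[1],1),round(r[2]),'z.02',plane(t,[q],.02)[0,:2],'z.058',plane(t,[q],.058)[0,:2])
    if cn=='top':
        for k in((180,250),(400,275)):
            print(cv2.resize(g[k[1]:k[1]+75,k[0]:k[0]+75],(25,25),interpolation=cv2.INTER_AREA))
```

```text
top sq median 243.0 (np.int64(209), np.int64(297))
 bright 703.0 [196 290  31  31] [30. 30.] 90 z.02 [0.5073 0.2182] z.058 [0.506  0.2109]
top rd median 246.0 (np.int64(436), np.int64(311))
 bright 568.0 [426 294  31  41] [35.8 21.6] 56 z.02 [ 0.5013 -0.2475] z.058 [ 0.5002 -0.2386]
 bright 67.5 [417 290  17  14] [ 6.9 16.7] 55 z.02 [ 0.5361 -0.2158] z.058 [ 0.5338 -0.208 ]
[[ 37  37  37  37  37  37  37  37  37  37  37  37  37  37  37  37  37  37
   37  36 120 200 200 200 200]
 [ 37  37  37  37  37  37  37  37  37  37  37  37  37  37  37  37  37  37
   37  39 159 200 200 200 200]
 [ 37  37  37  37  37  37  37  37  37  37  37  37  37  37  37  37  37  37
   37  60 185 200 200 200 201]
 [ 37  37  37  37  37  37  37  37  37  37  37  37  37  37  37  37  37  37
   36  89 197 200 201 202 202]
 [ 37  37  37  37  37  37  37  37  36  37  37  37  37  37  37  37  37  37
   36 130 201 202 202 202 202]
 [ 37  37  37  37  37  37  37  37  37  37  37  37  36  35  37  44  58 102
   97 167 202 202 202 202 202]
 [ 37  37  37  37  37  37  36  35  40  44  76 103 124 172 196 237 239 249
  230 189 202 202 2
[... 4294 characters left out ...]
37  37  37  37  37  37]
 [ 37  37  37  37  37  37  37  37  37  36  35  35  35  36  37  37  37  37
   37  37  37  37  37  37  37]
 [ 37  37  37  37  37  37  37  37  37  37  37  37  37  37  37  37  37  37
   37  36  37  37  37  36  37]]
side sq median 217.0 (np.int64(307), np.int64(403))
 bright 550.0 [290 399  52  38] [37. 51.] 90 z.02 [0.5057 0.2266] z.058 [0.4901 0.2506]
 bright 790.5 [298 378  37  29] [28. 36.] 90 z.02 [0.5254 0.1945] z.058 [0.5085 0.2209]
side rd median 199.0 (np.int64(452), np.int64(231))
 bright 652.5 [418 229  64  33] [64.3 28. ] 10 z.02 [ 0.4979 -0.2014] z.058 [ 0.4829 -0.1459]
 bright 357.0 [435 212  38  12] [11. 37.] 90 z.02 [ 0.5257 -0.3006] z.058 [ 0.5087 -0.2378]
```

The block is centred on the round pad at about (0.506,-0.238). The bushing is upright on the square pad, about 14 mm off centre by the same camera. Now I'll find the gauge in the wrist view.

Run:
```python
from h import *
np.set_printoptions(precision=4,suppress=True,linewidth=250)
d=pickle.load(open('c6.pkl','rb'));w=d['wrist'];g=cv2.cvtColor(w['color'],6)
G=np.array([.6345,-.0023,.0912]);z=np.array([-.635,.0996,.766])
print('tip,flatend,G,mouth px',proj(w,[G+.048*z,G+.03*z,G,G-.03*z],True).round(1).tolist(), 'holder',proj(w,[[.654,-.007,.012]],True))
x,y=proj(w,[G],True)[0].astype(int)
a=g[y-70:y+90,x-70:x+70];print(x,y);print(cv2.resize(a,(28,32),interpolation=cv2.INTER_AREA))
```

```text
tip,flatend,G,mouth px [[313.7, 216.0], [313.8, 199.7], [314.0, 175.1], [314.2, 153.2]] holder [[315.8875 150.3938]]
314 175
[[ 46  47  47  48  49  49  49 143 225 196 197 196 193 195 194 194 196 194 211 206  52  50  49  49  48  48  47  47]
 [ 46  47  47  48  48  49  50 150 224 197 197 193 193 195 195 193 194 193 219 217  52  50  50  49  49  48  47  47]
 [ 46  47  47  48  49  50  50 150 219 197 195 194 196 195 194 195 195 194 215 210  52  51  50  49  49  48  48  47]
 [ 47  47  48  48  49  50  50 152 213 196 195 196 192 193 194 195 193 192 212 203  51  51  50  50  49  48  48  47]
 [ 47  47  48  49  49  50  51 154 209 196 196 195 194 195 194 195 195 194 209 199  51  52  51  50  49  49  48  48]
 [ 47  47  48  49  50  51  51 157 203 193 193 192 193 195 194 194 193 194 207 200  51  52  51  50  50  49  48  48]
 [ 47  48  48  49  50  51  51 160 189 178 178 178 179 180 180 179 178 178 196 202  52  52  51  51  50  49  49  48]
 [ 47  48  48  49  50  51  51 161 193 178 178 179 180 180 179 178 178 179 201 201  52  52  52  51  50  49  49  48]
 [ 47  48  49  49  50  51  52 162 198 178 179 176 179 1
[... 2005 characters left out ...]
  46  46]
 [ 47  47  48  47  47  46  39  46  48  48  47  40  36  35  36  36  38  45  48  48  48  41  46  47  46  46  46  46]
 [ 48  47  41  40  46  34  33  38  36  38  34  34  35  35  35  34  34  34  36  36  38  34  34  44  41  39  45  46]
 [ 48  48  35  32  33  33  32  33  33  33  33  34  34  34  34  34  33  33  33  33  32  32  31  33  31  31  42  45]
 [ 48  48  34  32  32  32  32  32  32  32  33  33  33  33  33  33  33  32  32  32  32  31  31  31  31  31  45  46]
 [ 48  47  36  32  32  32  31  32  32  32  32  32  32  32  32  32  32  32  31  32  31  31  30  31  30  30  44  45]
 [ 48  47  38  32  32  32  31  31  31  31  31  31  31  32  31  31  32  31  31  31  31  31  30  30  30  33  45  45]]
```

The handle shows vertically centred at about (311,172) with its end at row 196, so the yaw is right and G is about (0.635, 0.0005, 0.091). I'll approach tilted 20° back and straddle the handle.

Emit:
move_arm(series="1 10 -1 -20 1.1 6.9 0;1 20 -1 -45 2.2 13.8 0;1 32 -2 -70 3.1 19.8 0;1 45 -3 -95 3.1 19.8 0;1 56 -3 -111 3.1 19.8 0;1 47 -2 -136 3.1 19.8 0;1 38 -0.5 -161 3.1 19.8 0;1 29 1 -186 3.1 19.8 0")

```text
t: 22.63
tool_pos: [0.6281, 0.0012, 0.0725]
tcp_rot: [-3.059, 0.236, 0.54]
force: [0.2, 0.8, -0.0]
finger_gap: 0.0853
finger_force: 0.0
```

Run:
```python
from h import *
from station import env
np.set_printoptions(precision=4,suppress=True,linewidth=250)
w=env.read_camera('wrist');s=env.sense();print(s['t'],s['tool_pos'],s['tcp_rot'],s['force'],s['joints'])
g=cv2.cvtColor(w['color'],6)
G=np.array([.635,.0005,.0912]);z=np.array([-.635,.0996,.766])
print('tip,flatend,G,mouth px',proj(w,[G+.048*z,G+.03*z,G,G-.03*z],True).round(1).tolist(),'tcp',proj(w,[s['tool_pos']],True))
x,y=proj(w,[G],True)[0].astype(int);x=315
a=g[y-80:y+160,x-84:x+84];print(x,y);print(cv2.resize(a,(28,30),interpolation=cv2.INTER_AREA))
```

```text
22.6833 [0.6232 0.0022 0.0669] [-3.055   0.2351  0.555 ] [-0.904   0.9947 -4.3802] [-0.1812  0.6949  1.2184 -0.0094  1.5876  1.5447]
tip,flatend,G,mouth px [[317.3, 397.7], [317.4, 359.1], [317.6, 293.9], [317.7, 230.8]] tcp [[317.5742 277.9939]]
315 293
[[ 35  35  36  37  55 121 122 121 122 123 123 123 124 124 125 126 125 125 125 125 125 125 124 125  87  38  37  41]
 [ 34  35  36  45  50  91 117 117 118 118 119 118 132 143 141 139 129 117 118 118 118 119 119 104  41  38  37  42]
 [ 34  35  35  48  52 107 132 118 119 119 119 100  93  90  89  90  92  96 119 119 119 119 120  52  38  37  36  47]
 [ 34  35  35  43  52  64 103 104 104 104 105  94  89  89  89  89  89  92 109 109 109 111  96  40  37  36  37  50]
 [ 34  34  34  42  51  52  52  52  53  53  53  78  89  89  89  88  88  82  53  53  53  53  51  37  36  36  38  51]
 [ 34  34  34  40  51  51  52  52  52  53  53  79  88  88  88  88  88  81  53  53  53  52  46  36  36  35  42  51]
 [ 35  34  34  37  51  51  51  51  52  52  52  79  88  88  88  88  88  81  52  52  52  52  46  36  35  35  46  50]
 [ 38  34  34  35  50  51  51  51  52  5
[... 1905 characters left out ...]
  49  49]
 [ 41  37  36  34  34  35  36  37  38  39  40  41  41  42  42  42  42  41  40  39  38  38  37  36  35  36  37  40]
 [ 32  33  34  34  35  36  36  37  38  39  39  40  41  41  41  41  41  41  40  39  39  38  37  36  35  34  34  33]
 [ 31  32  33  34  34  35  36  36  37  38  38  39  39  39  39  39  39  39  39  38  37  36  36  35  34  34  33  31]
 [ 32  32  33  33  33  34  35  35  35  36  36  37  38  38  38  38  38  37  37  36  36  35  35  34  34  33  33  33]
 [ 32  32  32  33  33  33  34  34  34  35  35  36  36  36  36  36  36  36  36  35  34  34  34  33  33  33  33  32]
 [ 32  32  32  32  32  32  33  33  33  34  34  34  35  34  35  35  35  34  34  34  34  33  33  33  33  32  32  32]]
```

The gauge lines up with the prediction to within a few pixels (axis at column 318, tip at row 397). I'll close on the handle gradually.

Emit:
move_arm(series="1 0 0 0 0 0 0;0.6 0 0 0 0 0 0;0.45 0 0 0 0 0 0;0.35 0 0 0 0 0 0;0.3 0 0 0 0 0 0;0.25 0 0 0 0 0 0;0.2 0 0 0 0 0 0;0 0 0 0 0 0 0")

```text
t: 23.35
tool_pos: [0.6287, -0.0001, 0.074]
tcp_rot: [-3.058, 0.241, 0.54]
force: [-0.1, 0.2, 0.1]
finger_gap: 0.0061
finger_force: 0.0
```

Emit:
move_arm(series="0 0 0 0 0 0 0;0 0 0 0 0 0 0;0 0 0 0 0 0 0;0 0 0 0 0 0 0;0 0 0 0 0 0 0;0 0 0 0 0 0 0;0 0 0 0 0 0 0;0 0 0 0 0 0 0")

```text
t: 24.02
tool_pos: [0.6286, -0.0, 0.0737]
tcp_rot: [-3.058, 0.241, 0.54]
force: [0.6, 0.3, -0.4]
finger_gap: 0.0002
finger_force: 0.0
```

The fingers shut above the handle without contact, which also explains the bushing. The blocked descent at reported z = 0.016 against the 52 mm hub top shows the real tips sit about 36 mm short of the reported TCP. I'll open, advance about 34 mm further along the tool, and close again.

Emit:
move_arm(series="1 0 0 0 0 0 0;1 0 0 0 0 0 0;1 0 0 0 0 0 0;1 0 0 0 0 0 0;1 0 0 0 0 0 0;1 -4 0.5 -11 0 0 0;1 -8 1.2 -22 0 0 0;1 -11.5 1.8 -32 0 0 0")

```text
t: 24.68
tool_pos: [0.6159, 0.002, 0.04]
tcp_rot: [-3.058, 0.241, 0.542]
force: [-0.9, 0.5, -0.8]
finger_gap: 0.0855
finger_force: 0.0
```

Emit:
move_arm(series="1 0 0 0 0 0 0;0.6 0 0 0 0 0 0;0.45 0 0 0 0 0 0;0.35 0 0 0 0 0 0;0.3 0 0 0 0 0 0;0.25 0 0 0 0 0 0;0.2 0 0 0 0 0 0;0 0 0 0 0 0 0")

```text
t: 25.35
tool_pos: [0.6175, 0.0017, 0.0423]
tcp_rot: [-3.058, 0.241, 0.539]
force: [-0.3, 0.6, 2.2]
finger_gap: 0.0166
finger_force: 59.2
```

Gripped: gap 16.6 mm, force 59 N. I'll draw the gauge out along its axis.

Emit:
move_arm(series="0 -1.9 0.3 2.3 0 0 0;0 -5.1 0.8 6.1 0 0 0;0 -9.5 1.5 11.5 0 0 0;0 -14.6 2.3 17.6 0 0 0;0 -20.3 3.2 24.5 0 0 0;0 -26 4.1 31.4 0 0 0;0 -31.8 5 38.3 0 0 0;0 -38.1 6 46 0 0 0")

```text
t: 26.02
tool_pos: [0.5779, 0.0079, 0.0884]
tcp_rot: [-3.058, 0.241, 0.542]
force: [0.7, 0.2, -2.5]
finger_gap: 0.0167
finger_force: 58.9
```

Emit:
move_arm(series="0 0 0 30 0 0 0;0 -2 0 65 0 0 0;0 -5 -5 90 -1 -6.5 0;0 -10 -20 100 -2 -13 0;0 -15 -48 105 -3 -19.7 0;0 -20 -80 105 -4.1 -26.5 0;0 -25 -115 105 -5.2 -33.3 0;0 -30 -150 105 -6.3 -40.3 0")

```text
t: 26.68
tool_pos: [0.5485, -0.1431, 0.1947]
tcp_rot: [3.048, -0.237, 0.57]
force: [1.0, -0.1, -1.7]
finger_gap: 0.0168
finger_force: 58.9
```

Run:
```python
from station import env
from scipy.spatial.transform import Rotation as R
s=env.sense();print(s['t'],s['tool_pos'],R.from_rotvec(s['tcp_rot']).as_matrix()[:,2],s['finger_gap'],s['force'],s['joints'])
```

```text
26.6833 [ 0.54852803 -0.14305262  0.19473448] [ 0.35696015 -0.05862148 -0.93227838] 0.016799080174327158 [ 1.0360553  -0.12344957 -1.70546554] [-0.55276318 -0.10509669  1.95940212  0.16993859  0.94960343  1.09786786]
```

Emit:
move_arm(series="0 -4 -25 0 -0.7 -4.5 0;0 -9 -50 -5 -1.4 -9.1 0;0 -13 -75 -12 -1.4 -9.1 0;0 -16 -92 -20 -1.4 -9.1 0;0 -17 -101 -26 -1.4 -9.1 0;0 -17 -101 -30 -1.4 -9.1 0;0 -17 -101 -30 -1.4 -9.1 0;0 -17 -101 -30 -1.4 -9.1 0")

```text
t: 27.35
tool_pos: [0.5316, -0.2421, 0.1625]
tcp_rot: [2.99, -0.235, 0.799]
force: [-0.8, -0.6, -1.5]
finger_gap: 0.0168
finger_force: 58.9
```

Emit:
move_arm(series="0 0 0 0 0 0 0;0 0 0 0 0 0 0;0 0 0 0 0 0 0;0 0 0 0 0 0 0;0 0 0 0 0 0 0;0 0 0 0 0 0 0;0 0 0 0 0 0 0;0 0 0 0 0 0 0")

```text
t: 28.02
tool_pos: [0.532, -0.2432, 0.1627]
tcp_rot: [2.988, -0.235, 0.8]
force: [-0.3, -0.8, -1.9]
finger_gap: 0.0168
finger_force: 58.9
```

Run:
```python
from h import *
from station import env
from scipy.spatial.transform import Rotation as R
np.set_printoptions(precision=4,suppress=True,linewidth=250)
d={n:env.read_camera(n) for n in('side','wrist','top')};pickle.dump(d,open('c7.pkl','wb'))
s=env.sense();tz=R.from_rotvec(s['tcp_rot']).as_matrix()[:,2];G=s['tool_pos']-.0527*tz
print(s['t'],s['tool_pos'],tz,s['finger_gap'],s['finger_force'],s['force'],'G',G)
h=np.array([-.988,.155,0]);S=d['side'];t=d['top']
print('side tip,G,low',proj(S,[G+.048*h,G,G-.075*h]),'top',proj(t,[G+.048*h,G,G-.075*h]))
g=cv2.cvtColor(S['color'],6);x,y=proj(S,[G])[0].astype(int)
print(x,y);print(cv2.resize(g[y-48:y+48,x-84:x+84],(42,24),interpolation=cv2.INTER_AREA))
# bushing on square pad, top view
a=t['color'].min(2);x,y=209,297;b=a[y-40:y+40,x-40:x+40]
c=max(cv2.findContours(((b>251)*255).astype(np.uint8),0,1)[0],key=cv2.contourArea);bb=cv2.boundingRect(c);cc,r=cv2.minEnclosingCircle(c)
print('bush',bb,r,plane(t,[[cc[0]+x-40,cc[1]+y-40]],.018))
c=max(cv2.findContours(((b>110)*255).astype(np.uint8),0,1)[0],key=cv2.contourArea)
rr=cv2.minAreaRect(plane(t,c[:,0]+[x-40,y-40],.006)[:,:2].astype(np.float32));print('pad',rr)
```

```text
28.1667 [ 0.5319 -0.2433  0.1627] [ 0.4933 -0.0767 -0.8665] 0.016665117086653556 58.896249337121844 [ 0.8663 -0.0597 -2.1445] G [ 0.5059 -0.2392  0.2083]
side tip,G,low [[496.5073 146.8988]
 [468.8457 138.9657]
 [428.9143 127.5136]] top [[458.4461 337.2801]
 [462.3876 308.6452]
 [468.4115 264.8824]]
468 138
[[160 161 163 ...  72 142 116]
 [160 161 159 ... 137 160  98]
 [160 146 102 ... 162 151  87]
 ...
 [239 109 105 ... 101  77  76]
 [227 106 105 ...  79  77  76]
 [208 104 105 ...  77  77  76]]
bush (27, 33, 31, 31) 15.721173286437988 [[0.5076 0.2177 0.018 ]]
pad ((0.5208133459091187, 0.22062614560127258), (0.11740478128194809, 0.11759599298238754), 10.578615188598633)
```

Run:
```python
from h import *
np.set_printoptions(suppress=True,linewidth=250,threshold=100000)
d=pickle.load(open('c7.pkl','rb'));G=np.array([.5059,-.2392,.2083]);h=np.array([-.988,.155,0])
pts=[G+.048*h,G+.03*h,G,G-.03*h,G-.075*h]
for n,f in(('wrist',True),('side',False)):
    c=d[n];g=cv2.cvtColor(c['color'],6);p=proj(c,pts,f).round(1);print(n,p.tolist())
    if f: a=g[60:460,219:411];print(cv2.resize(a,(24,40),interpolation=3))
    else: a=g[108:172,400:520];print(cv2.resize(a,(40,21),interpolation=3))
```

```text
wrist [[319.4, 451.6], [319.5, 407.6], [319.4, 329.8], [319.3, 252.2], [318.9, 149.0]]
[[ 30  30  30  30  30  30  31  31  32  33  35  37  39  41  44  78 146 215 240 240 239 239 239 239]
 [ 30  30  30  30  31  31  31  32  33  34  36  38  40  50 189 239 240 240 240 240 240 240 240 240]
 [ 30  31  31  31  31  32  32  33  34  35  37  39  41  44  95 225 241 241 241 241 241 240 240 240]
 [ 31  31  32  32  33  33  34  34  35  36  38  40  42  45  48  91 224 241 241 241 241 241 241 241]
 [ 32  32  33  33  34  34  35  36  36  37  39  40  42  45  47  50  90 222 242 242 242 242 241 242]
 [ 33  34  34  35  36  36  37  37  38  39  40  41  43  44  47  49  52  90 222 242 242 242 242 242]
 [ 34  34  35  39  79  96  78  41  39  40  41  42  43  44  46  48  50  52  88 223 242 242 212 137]
 [ 34  35  96 200 178 164 191 194  68  41  42  42  43  44  45  46  48  49  51  88 178 107  57  53]
 [ 35  73 218 103  65  57  63 176 175  42  72 136 145  92  44  45  46  47  48  48  49  49  49  49]
 [ 35 120 202  53  39  41  42 157 186  53 165 212 220 192  77  44  44  44  45  45  45  45  45  44]
 [ 36  72 217 138  68  
[... 5757 characters left out ...]
12 183 178 180 177 180 176 169 181 204 250 254]
 [227 228 228 148 130 165 147 119 115 120 145 178 191 174 167 174 179 179 174 186 190 189 189 208 253 255 255 255 255 235 182 180 176 191 191 191 192 189 231 253]
 [170 175 181 165 159 130 117 116 129 159 188 192 191 177 169 175 180 179 169 177 191 192 191 176 193 227 242 246 241 209 179 177 161 185 192 196 200 183 169 188]
 [113 115 149 170 146 128 122 138 173 191 192 192 191 190 182 177 176 174 160 183 227 238 237 222 192 175 181 185 179 175 180 175 168 188 226 250 253 250 238 215]
 [103 102 119 129 141 154 160 181 191 192 192 191 191 192 191 191 190 190 189 224 255 255 255 255 254 227 181 180 176 185 192 191 191 192 231 255 255 255 255 255]]
```

The wrist and side views both match the model. The gauge is level, its mid-handle is about 0.21 m up over the block, it is held at 59 N and it is at rest, so I'm handing in.

```bash
python3 -c "
from station import env
print(env.close_job())"
```

```text
the job is handed in; nothing more can be done
None
```

I handed the job in at about 28 s; no verdict came back. By camera, the block stands close to the centre of the round pad. The bushing stands upright on the square pad, about 13.5 mm off centre (limit 20 mm). The gauge was held still at 59 N and level, mid-handle about 0.21 m above the granite over the block, and nothing showed the ring, case or bottle being touched, though I did not re-measure them.

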